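# Sort the leftover galvanised fittings into their bins

## Task

Leftover galvanised fittings have been tipped into the orange seed tray: put each one away in the grey bin that already holds its own kind, the bolt with the bolts, the big nut with the nuts, the angle bracket with the brackets and the pipe tee with the tees. Each should end up lying on the floor of its bin in the clear front part, in front of the stock and not on top of it or propped on a wall. Leave the jam jar and the mallet where they are.

Things in the scene. Friction and masses are not known exactly. Their poses are not given: they have to be found in the camera images.
- bolt: Galvanised hex bolt with a nut run on, lying on a flat in the tray. x runs along it: head x = -36 to -26 mm, bare round shank 16 mm thick from -26 to +26, nut +26 to +39, shank end +44; head and nut 24 mm across flats. Origin on the axis amid the bare shank, 12 mm above what it lies on. Up to 0.22 kg.
- nut: Big galvanised hex nut, 36 mm across flats, 19 mm thick, bore 24 mm, lying flat in the tray, up to 0.14 kg. Origin at its centre, 9.5 mm above what it lies on; y is square to a pair of flats, z is the bore. The orange seed tray (370 by 235 mm, 50 mm high, floor and walls 3 mm, fixed) stands on the bench at z = 0.
- bracket: Galvanised angle bracket, two equal legs 40 mm wide (along y), 40 mm long, 5 mm thick; stands in the tray on one leg, the other upright. Origin near its centre of mass, midway across the width, 12 mm above the underside: lying leg x = -12 to +28 mm, upright leg x = -12 to -7 mm, up to z = +28 mm. Up to 0.17 kg.
- tee: Galvanised pipe tee lying flat in the tray. Run along x, 50 mm long (x = -25 to +25 mm), its end faces flat; branch to +y, ending at y = +30 mm; beaded rims 28 mm in diameter and 11 mm long at all three ends, pipe 23 mm thick. Origin where the axes meet, 14 mm above what it lies on. Up to 0.2 kg.
- bolt_bin: Grey open-topped bin, 170 (x) by 118 mm (y), fixed; floor and walls 3 mm thick, sides 50, back (+x) 60, front lip (-x) 42 mm high. Origin: centre of the underside, z up. Stock fixed at its back, from x = +30 mm to the back wall: two bolts with nuts side by side across it, 24 mm high. In front of that the floor is clear, from x = -82 mm, 112 mm wide.
- nut_bin: Grey open-topped bin, 170 (x) by 118 mm (y), fixed; floor and walls 3 mm thick, sides 50, back (+x) 60, front lip (-x) 42 mm high. Origin: centre of the underside, z up. Stock fixed at its back, from x = +38 mm to the back wall: three big nuts, one on top of two, 38 mm high. In front of that the floor is clear, from x = -82 mm, 112 mm wide.
- bracket_bin: Grey open-topped bin, 170 (x) by 118 mm (y), fixed; floor and walls 3 mm thick, sides 50, back (+x) 60, front lip (-x) 42 mm high. Origin: centre of the underside, z up. Stock fixed at its back, from x = +32 mm to the back wall: two angle brackets side by side, 40 mm high. In front of that the floor is clear, from x = -82 mm, 112 mm wide.
- tee_bin: Grey open-topped bin, 170 (x) by 118 mm (y), fixed; floor and walls 3 mm thick, sides 50, back (+x) 60, front lip (-x) 42 mm high. Origin: centre of the underside, z up. Stock fixed at its back, from x = +35 mm to the back wall: two pipe tees side by side, 28 mm high. In front of that the floor is clear, from x = -82 mm, 112 mm wide.
- jam_jar: Lidded empty glass jam jar, 72 mm in diameter and 105 mm high, standing loose on the bench beyond the bins, to be left alone. Its origin is the centre of its underside.
- mallet: Black rubber mallet lying loose on the bench beyond the bins, to be left alone: wooden handle 24 mm thick and 280 mm long running to its -y, head 68 mm in diameter and 95 mm long (along x) at y = -278 mm. Its origin is on the bench under the free end of the handle.
Not all that is in view belongs to the job. What is shaped like the tee but green or purple is not meant.

How it is judged:
At the end, for the whole second after the job is handed in: All four lie still and released in the bin of their own kind: origin inside the walls, from the front lip to 24 mm behind the bin's middle, and above the bin's underside less than 21 mm (bolt), 18 mm (nut), 28 mm (bracket), 22 mm (tee) (x of bolt in the frame of bolt_bin between -0.083 and 0.024 m and y of bolt in the frame of bolt_bin between -0.057 and 0.057 m and z of bolt in the frame of bolt_bin between 0 and 0.021 m and linear speed of each of bolt, nut, bracket, tee below 0.02 m/s and angular speed of each of bolt, nut, bracket, tee below 0.3 rad/s and x of nut in the frame of nut_bin between -0.083 and 0.024 m and y of nut in the frame of nut_bin between -0.057 and 0.057 m and z of nut in the frame of nut_bin between 0 and 0.018 m and x of bracket in the frame of bracket_bin between -0.083 and 0.024 m and y of bracket in the frame of bracket_bin between -0.057 and 0.057 m and z of bracket in the frame of bracket_bin between 0 and 0.028 m and x of tee in the frame of tee_bin between -0.083 and 0.024 m and y of tee in the frame of tee_bin between -0.057 and 0.057 m and z of tee in the frame of tee_bin between 0 and 0.022 m); the robot touches nothing.
It fails at once if the jam jar is moved by more than 30 mm (distance of jam_jar from where it was at the start of the episode above 0.03 m).
It fails at once if the mallet is moved by more than 30 mm (distance of mallet from where it was at the start of the episode above 0.03 m).
It also fails if it takes over 104 s, if anything falls off the work surface, if the arm or the gripper's body presses on something with over 40 N, if the wrist force passes 120 N, or if a joint passes its speed limit or range.

## Robot

A 6-joint arm with a two-finger parallel gripper is mounted at the origin on the work surface. World frame = base frame: x ahead of the robot, y to its left, z up, the work surface at z = 0. Lengths are in m, angles in rad, forces in N, time in s.
With the tool pointing down it reaches from about 0.35 to 0.975 m from the base axis. Payload 4.9 kg.
Tool frame: the origin (TCP) lies where the fingers leave the gripper's body, on its centre line; the fingertips stand 73 mm ahead of it and the grasp point (between the pads) lies 54 mm ahead of it; z points along the fingers, y is the direction in which the jaws open and shut (so a half turn about z gives the same grasp; the last joint's range is limited). The gripper opens to 85 mm and grips with 20 to 120 N. Pads are 22 mm wide; open, the fingers measure 114 mm over their backs; the gripper's body (76 mm by 85 mm) begins 54 mm behind the grasp point. The pads swing forward as they close: fully open they stand 13 mm farther back than shut.
Start: joints at [-1.248, 0.053, 1.613, -0, 1.476, -0.119], TCP at [0.267, -0.565, 0.304] pointing down, gripper open.
Joint ranges: [-3.01, 3.01], [-1.01, 2.22], [0.06, 2.58], [-1.02, 4.17], [0.09, 2.62], [-3.14, 3.14]. Speed limits (rad/s): [2.57, 2.57, 3.14, 3.14, 3.14, 3.14].

## Interface

Orientations are given as a rotation vector (axis times angle).
In Python, from station import monitor, vision, workorder gives the robot as it stands.
- The arm moves only by the tool arm_command, never from a script. Its argument "rows" is text: rows parted by semicolons, each of 6 numbers parted by spaces: the shift along the world's x, y, z in mm, then the turn, a rotation vector about the world's x, y, z in degrees. In form: tx ty tz wx wy wz; .... A call has 1 to 12 rows; each row is the pose to reach, as a shift and turn from the pose measured when the call began; what a row does not reach only later rows make up. A row lasts 1/8 s, in which the tool goes at most 62.5 mm and 10.7 degrees, less where a joint would pass 70% of its speed; a pose out of reach is approached as far as the arm can. A call with a gripper value outside its range is refused whole. "jaw" is the opening, from 0 (shut) to 1 (fully open), set as the call begins (left out, the last holds). The fingers move at their own pace and stop on an object; "squeeze" is the grip in N (left out, the last holds). Time passes only in rows, so rows that repeat a pose let the fingers close. It gives the time, the measured TCP pose, the force and the opening at its end, in the units of the state.
- monitor.get_obs(): the state, without advancing time (a new reading comes with each control period).
- vision.get_image(name): name is "scene" or "top"; returns a dict with "frame" (384x512x3 uint8, red, green, blue), "vfov" (degrees; the focal length in pixels is half the picture's height over the tangent of half this angle, whatever the lens; pixels are square), "cx", "cy" (the principal point, pixels), "R" (3x3) and "t" (3): a world point X has camera coordinates R X + t. Camera axes: x right, y down, z forward; pixel columns grow to the right and rows downward; lengths in m; the calibration is good to about 2 mm. A picture is of the moment at which its call begins. There is no depth.
- workorder.finish_job(): hands the job in, once; it reports no verdict.
The state is a dict: "t": time; "q": joint angles; "dq": joint speeds; "effort": joint torques, N m; "tool_pos": TCP position; "tool_rot": TCP orientation; "contact_force": force on the tool from outside, world axes, zero at the start; "wrist_torque": the same for the moment, N m; "opening": finger opening in m.
Only numpy, scipy, OpenCV 4.12 (cv2) and the standard library are available. Lean on these libraries where they do the work, as an engineer would, in place of code of your own. Each camera call takes 0.05 s, during which the arm holds its last target. There are 200 camera calls.

## Working session

There is one attempt and no reset: what is moved stays moved. The work goes in short steps, Python scripts to look and compute and a tool call to move; the robot and the scene stay as the last step left them, time stands still between calls to the robot, and variables do not carry over. Pictures are saved under pics/ and viewed, about 12 in all and at most 16, crops included, and the job is handed in when it is done.

Besides the shell and the picture viewer there is one more tool, called as name(argument=value, ...), one argument or row to a line, values as JSON. arm_command: Moves the arm, as the interface text tells. Its arguments: {"type":"object","properties":{"rows":{"type":"string"},"jaw":{"type":"number"},"squeeze":{"type":"number"}},"required":["rows"]}

```bash
mkdir -p pics
cat > h.py <<'E'
import numpy as np, cv2
from station import monitor, vision, workorder
def cap(n,fn=None):
    d=vision.get_image(n)
    if fn: cv2.imwrite('pics/'+fn,d['frame'][:,:,::-1])
    return d
def f(d): return d['frame'].shape[0]/2/np.tan(np.radians(d['vfov'])/2)
def ray(d,u,v,z):
    R=np.array(d['R']);t=np.array(d['t']);c=-R.T@t
    r=R.T@np.array([(u-d['cx'])/f(d),(v-d['cy'])/f(d),1])
    return c+r*(z-c[2])/r[2]
def proj(d,X):
    p=np.array(d['R'])@np.array(X)+np.array(d['t']); return p[:2]/p[2]*f(d)+[d['cx'],d['cy']]
E
python3 - <<'E'
from h import *
import pickle
a=cap('top');b=cap('scene')
pickle.dump((a,b),open('d0.pkl','wb'))
for d in(a,b):
    print(d['vfov'],d['cx'],d['cy'],-np.array(d['R']).T@d['t'],np.round(d['R'],2).tolist())
cv2.imwrite('pics/top0.png',cv2.resize(a['frame'][:,:,::-1],(800,600),interpolation=cv2.INTER_CUBIC))
cv2.imwrite('pics/sc0.png',cv2.resize(b['frame'][:,:,::-1],(800,600),interpolation=cv2.INTER_CUBIC))
print(monitor.get_obs())
E
```

```text
45.55729684220037 255.65631790473063 185.07798558098682 [ 0.38113901 -0.05179301  1.09833957] [[-0.01, -1.0, 0.0], [-0.98, 0.01, -0.19], [0.19, -0.01, -0.98]]
54.154701404295544 256.2704004282368 189.1880945702974 [ 1.2621386  -0.24153514  1.01480858] [[0.27, 0.96, 0.01], [0.77, -0.21, -0.6], [-0.58, 0.17, -0.8]]
{'t': 0.1, 'q': array([-1.24800616e+00,  5.33162555e-02,  1.61415943e+00,  2.55656373e-06,
        1.47596323e+00, -1.19009028e-01]), 'dq': array([-0.0010962 , -0.00149398, -0.00280964, -0.00140528, -0.00161496,
       -0.00059573]), 'effort': array([ 7.02065045e-04, -3.94903135e+01, -3.71362531e+01, -1.23025820e-04,
        3.88304237e-03, -6.10590831e-06]), 'tool_pos': array([ 0.26709024, -0.56458941,  0.30276842]), 'tool_rot': array([-3.06346203e+00, -6.87943488e-01,  2.90834283e-04]), 'contact_force': array([0.17184534, 0.61374736, 0.00700116]), 'wrist_torque': array([ 0.01580522,  0.00440626, -0.00999304]), 'opening': 0.08531016610348909}
```

View pics/top0.png

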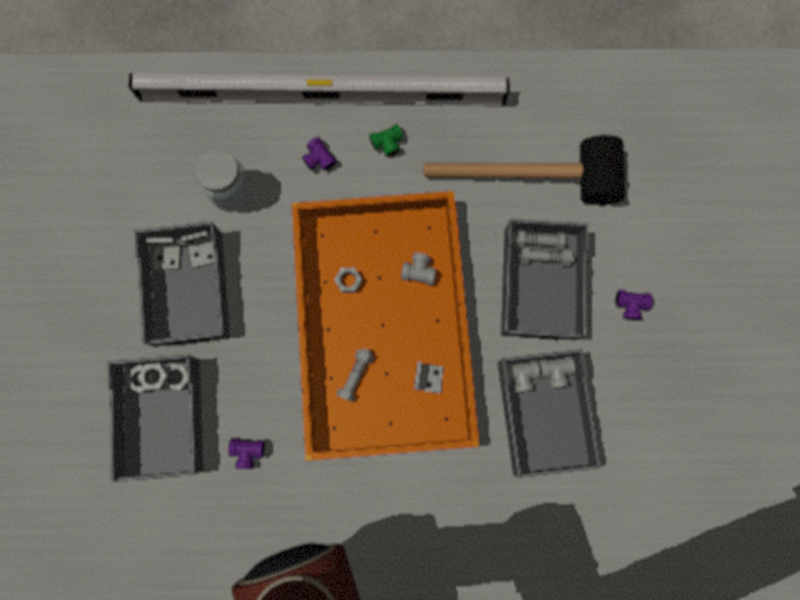

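View pics/sc0.png

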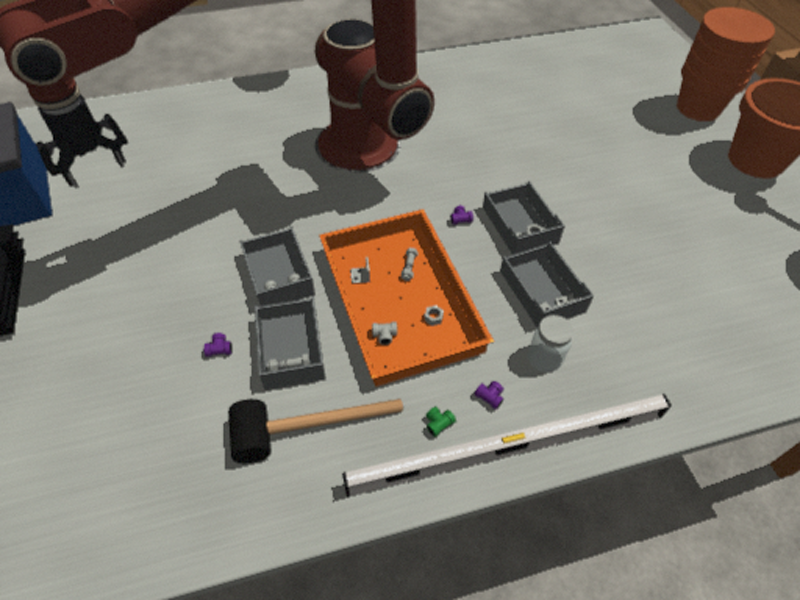

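Top view (+x up, +y left), pixels in the 800x600 picture:
- **Tray:** nut (348,280), tee (420,270), bolt (356,374), bracket (430,378).
- **Bins:** brackets (180,285), nuts (155,420), bolts (546,280), tees (550,415).
- **Look-alikes for the tee:** purple at (318,155), (246,452) and (634,303), green at (388,139). All are coloured and outside the tray. The grey one in the tray is the one I want.

Next is a close crop.

Run:
```python
from h import *
import pickle
a,b=pickle.load(open('d0.pkl','rb'))
# top crop cols 205..295, rows 150..260 x5 ; scene crop cols 215..290 rows 150..225 x5
A=cv2.resize(a['frame'][150:265,205:295,::-1],None,fx=5,fy=5,interpolation=cv2.INTER_CUBIC)
B=cv2.resize(b['frame'][150:225,215:285,::-1],None,fx=5,fy=5,interpolation=cv2.INTER_CUBIC)
C=np.zeros((575,800,3),np.uint8);C[:575,:450]=A;C[:375,450:800]=B
for k in range(0,450,50): C[::4,k]=(255,255,0)
for k in range(0,575,50): C[k,:450:4]=(255,255,0)
cv2.imwrite('pics/crop0.png',C)
big=cv2.resize(a['frame'][130:310,60:400,::-1],None,fx=1,fy=1)
L=cv2.resize(a['frame'][140:310,65:150,::-1],None,fx=3.4,fy=3.4,interpolation=cv2.INTER_CUBIC)
Rr=cv2.resize(a['frame'][135:310,315:390,::-1],None,fx=3.4,fy=3.4,interpolation=cv2.INTER_CUBIC)
D=np.zeros((600,600,3),np.uint8);D[:L.shape[0],:L.shape[1]]=L;D[:Rr.shape[0],300:300+Rr.shape[1]]=Rr
D=D[:,:]
D=np.clip(D.astype(int)*2,0,255).astype(np.uint8)
cv2.imwrite('pics/bins0.png',D)
```

```text
(no output)
```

View pics/crop0.png

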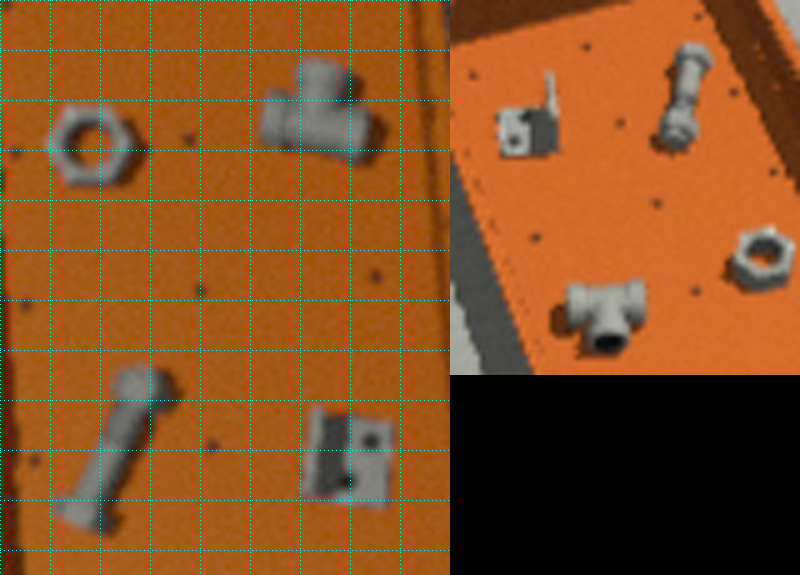

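View pics/bins0.png

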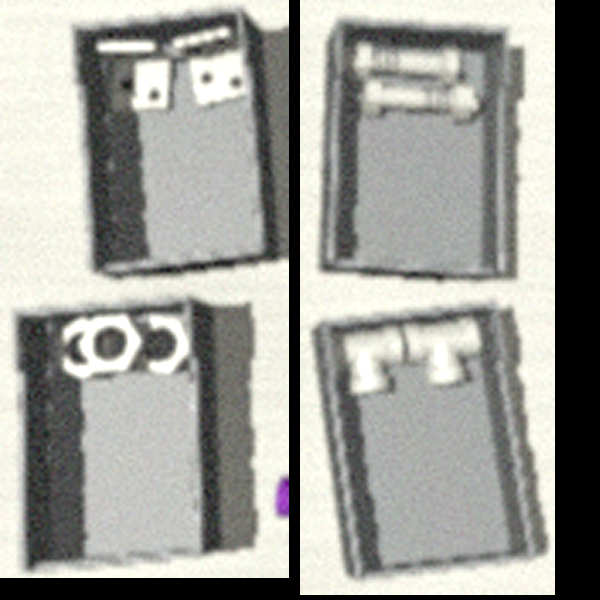

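```bash
cat > m.py <<'E'
from h import *
import pickle
from scipy.optimize import least_squares
a,b=pickle.load(open('d0.pkl','rb'))
T=lambda u,v,z: ray(a,205+u/5-.4,150+v/5-.4,z/1000)
def ang(p,q): return np.degrees(np.arctan2(*(q-p)[1::-1]))
def show(n,X):
    p=proj(b,X); print(n,np.round(np.array(X)*1000,1),'scene crop',np.round((p-[215,150])*5+[450,0]))
n=T(90,145,22); n[2]=.0125; show('nut',n); print('vertex axis',ang(T(135,143,22),T(47,145,22)))
t1,t2,t3=T(265,117,17),T(367,135,17),T(325,66,17); m=(t1+t2)/2
show('tee',m); print('run axis',ang(t1,t2),'branch',ang(m,t3),'len',np.linalg.norm(t1-t2),np.linalg.norm(m-t3))
p,q=T(100,487,15),T(132,402,15); print('bolt ax',ang(p,q),np.linalg.norm(p-q)); show('bolt',(p+q)/2)
print('bolt ends',ang(T(82,515,15),T(143,375,15)))
p,q=T(315,408,43),T(303,497,43); print('brk upright',ang(q,p),np.linalg.norm(p-q)); show('brk upright top mid',(p+q)/2)
p,q=T(394,420,8),T(387,505,8); print('lying edge',ang(q,p),(p+q)/2)
B={'bracket':([(75,30),(245,12),(270,262),(95,275)],(65,140),0),'nut':([(15,315),(198,300),(208,550),(28,568)],(65,140),0),
'bolt':([(335,22),(510,35),(500,275),(322,268)],(315,135),300),'tee':([(315,325),(495,305),(545,550),(350,577)],(315,135),300)}
loc=np.array([(85,59,60),(85,-59,60),(-85,-59,46),(-85,59,46)])/1000
for k,(c,o,off) in B.items():
    px=(np.array(c,float)-[off,0])/3.4+o-.35
    def W(s,l): 
        C,S=np.cos(s[2]),np.sin(s[2]); return np.array([s[0]+C*l[0]-S*l[1],s[1]+S*l[0]+C*l[1],l[2]])
    r=least_squares(lambda s:np.concatenate([proj(a,W(s,l))-p for l,p in zip(loc,px)]),[.5,0,0])
    print(k,np.round(r.x[:2]*1000),np.degrees(r.x[2]).round(1),'resid px',np.abs(r.fun).max().round(1),'drop',np.round(W(r.x,[-.03,0,0])*1000))
E
python3 m.py
```

```text
nut [603.1  20.9  12.5] scene crop [760. 258.]
vertex axis 90.81790879314508
tee [612.6 -88.   17. ] scene crop [602. 302.]
run axis -100.74740118054453 branch -9.218618680779015 len 0.05008623120162193 0.03016759992835239
bolt ax -20.689187007329178 0.042538251614893205
bolt [460.3   8.5  15. ] scene crop [681.  97.]
bolt ends -23.620295013975337
brk upright -8.526040333636887 0.04109396971932757
brk upright top mid [453.7 -81.7  43. ] scene crop [551.  90.]
lying edge -5.928297526972832 [ 0.45105284 -0.121262    0.008     ]
bracket [591. 269.] 5.9 resid px 1.2 drop [561. 266.   0.]
nut [397. 299.] 4.4 resid px 1.6 drop [367. 296.   0.]
bolt [ 594. -276.] -4.3 resid px 1.1 drop [ 565. -274.    0.]
tee [ 399. -273.] 7.4 resid px 2.9 drop [ 369. -277.    0.]
```

arm_command(
  rows="193 573 -120 0 0 -47;193 573 -120 0 0 -47;193 573 -120 0 0 -47;193 573 -120 0 0 -47;193 573 -120 0 0 -47;193 573 -120 0 0 -47;193 573 -120 0 0 -47;193 573 -120 0 0 -47;193 573 -120 0 0 -47;193 573 -120 0 0 -47;193 573 -120 0 0 -47;193 573 -120 0 0 -47",
  jaw=0.6,
  squeeze=50,
)

```text
t: 1.6
tool_pos: [0.4598, 0.0084, 0.1825]
tool_rot: [-3.084, 0.59, 0.0]
contact_force: [0.4, 0.6, 0.9]
opening: 0.051
```

arm_command(
  rows="0 0 -55 0 0 0;0 0 -90 0 0 0;0 0 -104 0 0 0;0 0 -104 0 0 0;0 0 -104 0 0 0",
)

```text
t: 2.22
tool_pos: [0.4612, 0.0077, 0.0803]
tool_rot: [-3.084, 0.591, -0.005]
contact_force: [0.1, 0.7, -0.3]
opening: 0.0515
```

arm_command(
  rows="0 0 0 0 0 0;0 0 0 0 0 0;0 0 0 0 0 0;0 0 0 0 0 0;0 0 0 0 0 0;0 0 0 0 0 0",
  jaw=0,
)

```text
t: 2.98
tool_pos: [0.4624, 0.0076, 0.0819]
tool_rot: [-3.084, 0.591, -0.009]
contact_force: [-1.2, -0.1, 6.8]
opening: 0.0136
```

arm_command(
  rows="0 0 50 0 0 0;0 0 110 0 0 0;0 0 140 0 0 0;0 0 140 0 0 0",
)

```text
t: 3.48
tool_pos: [0.4638, 0.0075, 0.225]
tool_rot: [-3.084, 0.591, -0.019]
contact_force: [0.3, -0.0, -1.9]
opening: 0.0142
```

```bash
cat > look.py <<'E'
import sys
from h import *
# look.py name cam u0 v0 u1 v1 (orig px) ; or xyz centre: name cam x y z half
n,cam=sys.argv[1:3]; v=list(map(float,sys.argv[3:]))
d=cap(cam); c=proj(d,np.array(v[:3])/1000); h=int(v[3]); u0,v0=np.maximum((c-h).astype(int),0)
I=d['frame'][v0:v0+2*h,u0:u0+2*h,::-1]
I=np.clip(I.astype(float)*1.4,0,255).astype(np.uint8)
s=580/max(I.shape[:2]); cv2.imwrite('pics/'+n,cv2.resize(I,None,fx=s,fy=s,interpolation=cv2.INTER_CUBIC)); print('origin',u0,v0,'scale',s)
import pickle; pickle.dump(d,open('last_%s.pkl'%cam,'wb'))
E
python3 look.py l1.png scene 463 8 160 60
```

```text
origin 202 80 scale 4.833333333333333
```

View pics/l1.png

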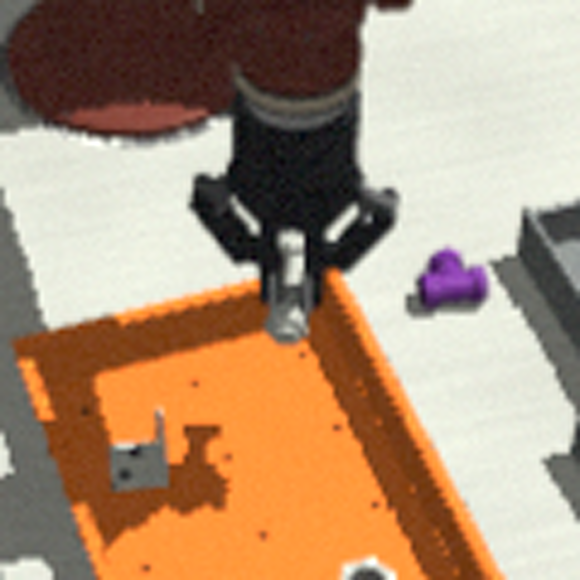

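The bolt is held at mid-shank, about level, at crop pixel (290,285). I'm taking it to the bolt bin.

arm_command(
  rows="25 -70 0 0 0 5;50 -140 0 0 0 10;75 -210 0 0 0 15;101 -282 0 0 0 18;101 -282 0 0 0 18;101 -282 0 0 0 18;101 -282 0 0 0 18;101 -282 0 0 0 18",
  squeeze=70,
)

```text
t: 4.53
tool_pos: [0.5629, -0.2728, 0.2209]
tool_rot: [-3.136, 0.099, -0.008]
contact_force: [0.6, 0.2, -0.4]
opening: 0.013
```

arm_command(
  rows="0 0 -50 0 0 0;0 0 -100 0 0 0;0 0 -125 0 0 0;0 0 -140 0 0 0;0 0 -140 0 0 0;0 0 -140 0 0 0",
)

```text
t: 5.28
tool_pos: [0.5637, -0.2725, 0.0822]
tool_rot: [-3.137, 0.098, -0.011]
contact_force: [-0.5, -0.1, 0.8]
opening: 0.0132
```

```bash
python3 look.py l2.png scene 565 -274 30 50
```

```text
origin 134 158 scale 5.8
```

View pics/l2.png

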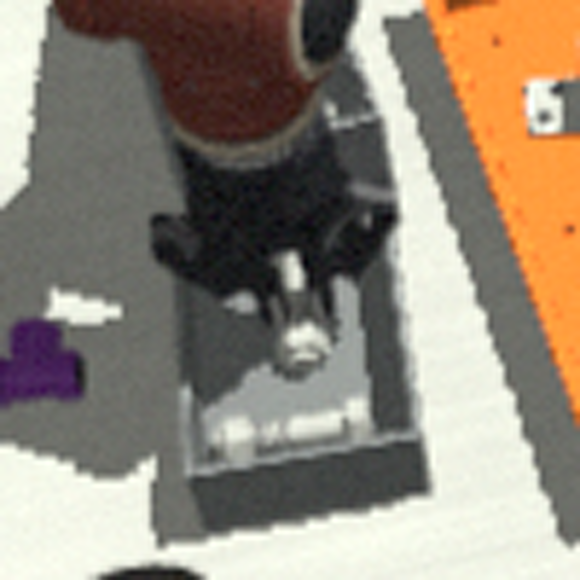

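The bolt (300,350) is centred in front of the stock, which sits at about y=430, so I'm releasing it.

arm_command(
  rows="0 0 -3 0 0 0;0 0 -3 0 0 0",
)

```text
t: 5.58
tool_pos: [0.5638, -0.2726, 0.082]
tool_rot: [-3.136, 0.097, -0.009]
contact_force: [-9.0, 3.9, 14.3]
opening: 0.0126
```

arm_command(
  rows="0 0 0 0 0 0;0 0 0 0 0 0;0 0 0 0 0 0;0 0 0 0 0 0",
  jaw=0.5,
)

```text
t: 6.08
tool_pos: [0.5636, -0.2725, 0.0817]
tool_rot: [-3.136, 0.097, -0.008]
contact_force: [-0.0, 0.4, 0.0]
opening: 0.0426
```

arm_command(
  rows="0 0 50 0 0 0;0 0 110 0 0 0;0 0 110 0 0 0;0 0 110 0 0 0",
)

```text
t: 6.58
tool_pos: [0.5635, -0.2724, 0.1914]
tool_rot: [-3.136, 0.097, -0.008]
contact_force: [-0.2, 0.2, -0.3]
opening: 0.0428
```

```bash
python3 - <<'E'
from m import *
print([ (ray(a,u/1.5625,v/1.5625,.05)*1000).round() for u,v in((453,195),(478,443),(295,207),(308,458))])
E
python3 look.py l3.png top 565 -180 20 75
```

```text
nut [603.1  20.9  12.5] scene crop [760. 258.]
vertex axis 90.81790879314508
tee [612.6 -88.   17. ] scene crop [602. 302.]
run axis -100.74740118054453 branch -9.218618680779015 len 0.05008623120162193 0.03016759992835239
bolt ax -20.689187007329178 0.042538251614893205
bolt [460.3   8.5  15. ] scene crop [681.  97.]
bolt ends -23.620295013975337
brk upright -8.526040333636887 0.04109396971932757
brk upright top mid [453.7 -81.7  43. ] scene crop [551.  90.]
lying edge -5.928297526972832 [ 0.45105284 -0.121262    0.008     ]
bracket [591. 269.] 5.9 resid px 1.2 drop [561. 266.   0.]
nut [397. 299.] 4.4 resid px 1.6 drop [367. 296.   0.]
bolt [ 594. -276.] -4.3 resid px 1.1 drop [ 565. -274.    0.]
tee [ 399. -273.] 7.4 resid px 2.9 drop [ 369. -277.    0.]
[array([ 727., -142.,   50.]), array([ 355., -169.,   50.]), array([710., 100.,  50.]), array([337.,  75.,  50.])]
origin 231 118 scale 3.8666666666666667
```

View pics/l3.png

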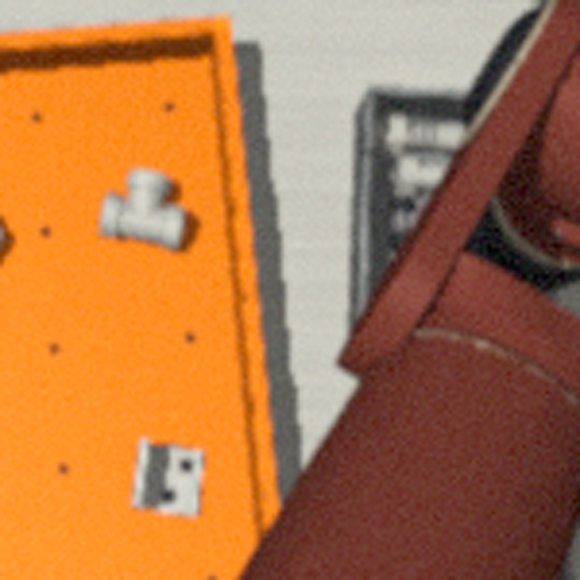

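Top view: the tray still holds the tee (148,212) and the bracket (168,478). The tee's right end is about 34 mm from the inner wall, enough for a jaw opening of 0.8.

arm_command(
  rows="13 46 0 0 0 -6.6;26 92 0 0 0 -6.6;40 138 0 0 0 -6.6;52 183 0 0 0 -6.6;52 183 -20 0 0 -6.6;52 183 -40 0 0 -6.6;52 183 -80 0 0 -6.6;52 183 -112 0 0 -6.6;52 183 -112 0 0 -6.6;52 183 -112 0 0 -6.6",
  jaw=0.8,
)

```text
t: 7.88
tool_pos: [0.6135, -0.0904, 0.0767]
tool_rot: [-3.124, 0.281, 0.001]
contact_force: [-3.7, 1.8, 7.6]
opening: 0.0681
```

arm_command(
  rows="0 0 0 0 0 0;0 0 0 0 0 0;0 0 0 0 0 0;0 0 0 0 0 0;0 0 0 0 0 0",
  jaw=0,
)

```text
t: 8.5
tool_pos: [0.614, -0.0925, 0.0773]
tool_rot: [-3.124, 0.285, -0.001]
contact_force: [-1.2, -1.0, 9.0]
opening: 0.0486
```

arm_command(
  rows="0 0 50 0 0 0;0 0 110 0 0 0;0 0 140 0 0 0;0 0 140 0 0 0",
)

```text
t: 9.0
tool_pos: [0.6146, -0.0941, 0.2183]
tool_rot: [-3.125, 0.288, -0.006]
contact_force: [-1.1, -0.0, -1.3]
opening: 0.0485
```

```bash
python3 look.py l4.png scene 616 -89 150 50
```

```text
origin 194 135 scale 5.8
```

View pics/l4.png

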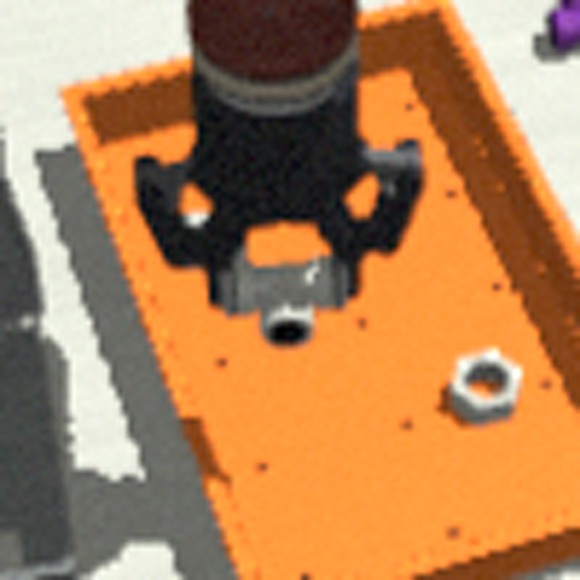

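The tee is held squarely by its end faces at (290,290). Now to the tee bin.

arm_command(
  rows="-40 -30 0 0 0 5;-80 -60 0 0 0 10;-125 -93 0 0 0 17;-170 -126 0 0 0 17;-210 -156 0 0 0 17;-246 -183 0 0 0 17;-246 -183 0 0 0 17;-246 -183 0 0 0 17;-246 -183 -60 0 0 17;-246 -183 -90 0 0 17;-246 -183 -90 0 0 17",
)

```text
t: 10.42
tool_pos: [0.3661, -0.2739, 0.1216]
tool_rot: [-3.125, -0.18, 0.011]
contact_force: [0.0, 0.2, -0.4]
opening: 0.0487
```

```bash
python3 look.py l5.png scene 385 -275 50 45
```

```text
origin 129 118 scale 6.444444444444445
```

View pics/l5.png

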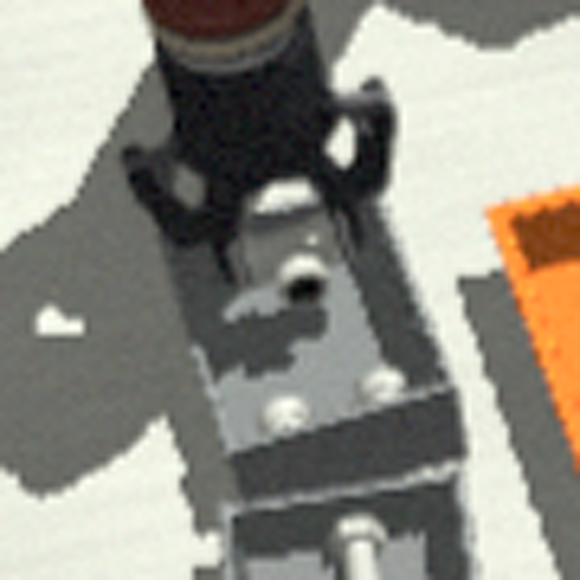

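The tee (295,270) is clear of both side walls and in front of the stock at (285,412). Lowering and releasing.

arm_command(
  rows="0 0 -25 0 0 0;0 0 -40 0 0 0;0 0 -43 0 0 0;0 0 -43 0 0 0;0 0 -43 0 0 0",
)

```text
t: 11.1
tool_pos: [0.3678, -0.2759, 0.0821]
tool_rot: [-3.131, -0.18, 0.004]
contact_force: [-0.1, 0.5, -1.6]
opening: 0.0487
```

arm_command(
  rows="0 0 0 0 0 0;0 0 0 0 0 0;0 0 0 0 0 0;0 0 0 0 0 0",
  jaw=0.72,
)

```text
t: 11.6
tool_pos: [0.3678, -0.2759, 0.0822]
tool_rot: [-3.131, -0.18, 0.003]
contact_force: [0.4, -0.3, 0.4]
opening: 0.0614
```

arm_command(
  rows="0 0 40 0 0 0;0 0 100 0 0 0;0 0 120 0 0 0;0 0 120 0 0 0",
)

```text
t: 12.1
tool_pos: [0.3686, -0.2767, 0.2044]
tool_rot: [-3.134, -0.18, -0.001]
contact_force: [0.4, 1.2, -0.1]
opening: 0.0614
```

arm_command(
  rows="21 49 0 0 0 -10;42 98 0 0 0 -14;63 147 0 0 0 -14;85 195 0 0 0 -14;85 195 0 0 0 -14;85 195 -50 0 0 -14;85 195 -95 0 0 -14;85 195 -117 0 0 -14;85 195 -117 0 0 -14;85 195 -117 0 0 -14",
  jaw=0.5,
)

```text
t: 13.35
tool_pos: [0.4537, -0.0823, 0.0877]
tool_rot: [-3.133, 0.205, -0.002]
contact_force: [-0.7, -0.8, 0.2]
opening: 0.0427
```

arm_command(
  rows="0 0 0 0 0 0;0 0 0 0 0 0;0 0 0 0 0 0;0 0 0 0 0 0;0 0 0 0 0 0;0 0 0 0 0 0",
  jaw=0,
)

```text
t: 14.1
tool_pos: [0.4546, -0.0827, 0.089]
tool_rot: [-3.134, 0.204, -0.005]
contact_force: [-1.7, -0.3, 5.0]
opening: 0.0038
```

arm_command(
  rows="0 0 40 0 0 0;0 0 100 0 0 0;0 0 140 0 0 0;0 0 140 0 0 0",
)

```text
t: 14.6
tool_pos: [0.4564, -0.0831, 0.2331]
tool_rot: [3.134, -0.204, 0.018]
contact_force: [0.3, -0.2, -1.3]
opening: 0.0039
```

```bash
python3 look.py l6.png scene 454 -82 150 55
```

```text
origin 178 91 scale 5.2727272727272725
```

View pics/l6.png

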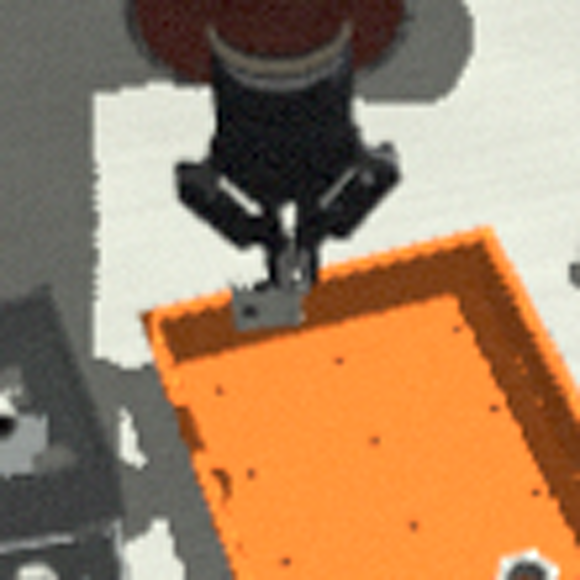

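The bracket is held by its upright leg at (290,265) and hangs level. Now to the bracket bin.

arm_command(
  rows="15 50 0 0 0 7;30 100 0 0 0 13;45 150 0 0 0 13;60 200 0 0 0 13;75 255 0 0 0 13;90 310 0 0 0 13;104 357 0 0 0 13;104 357 0 0 0 13;104 357 0 0 0 13;104 357 -50 0 0 13;104 357 -90 0 0 13;104 357 -90 0 0 13",
)

```text
t: 16.15
tool_pos: [0.5558, 0.2718, 0.135]
tool_rot: [3.136, 0.149, -0.006]
contact_force: [0.6, 1.4, -1.4]
opening: 0.0039
```

```bash
python3 look.py l7.png scene 570 270 50 45
```

```text
origin 300 126 scale 6.444444444444445
```

View pics/l7.png

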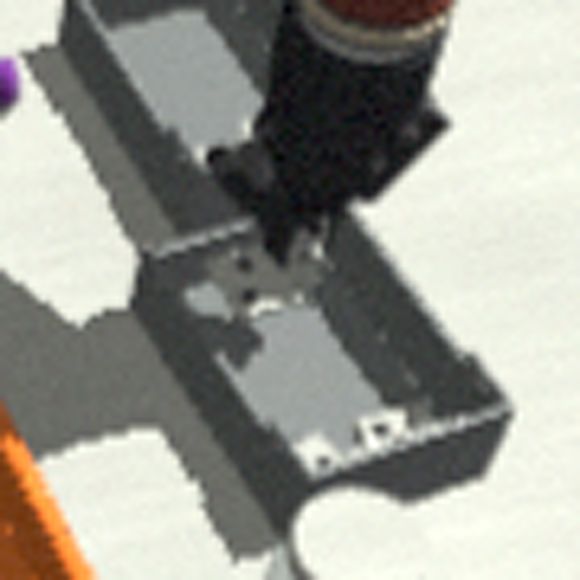

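The bracket is inside the walls with its holes at (245,262), well ahead of the stock at (320,455) and (385,430). Lowering and releasing.

arm_command(
  rows="2 0 -25 0 0 0;4 0 -40 0 0 0;4 0 -46 0 0 0;4 0 -46 0 0 0;4 0 -46 0 0 0",
)

```text
t: 16.82
tool_pos: [0.5623, 0.2729, 0.0934]
tool_rot: [3.138, 0.15, 0.005]
contact_force: [-0.4, -0.1, -0.9]
opening: 0.004
```

arm_command(
  rows="0 0 0 0 0 0;0 0 0 0 0 0;0 0 0 0 0 0;0 0 0 0 0 0",
  jaw=0.4,
)

```text
t: 17.32
tool_pos: [0.5624, 0.273, 0.0935]
tool_rot: [3.138, 0.15, 0.005]
contact_force: [0.3, 0.5, -0.3]
opening: 0.0342
```

arm_command(
  rows="0 0 40 0 0 0;0 0 100 0 0 0;0 0 120 0 0 0;0 0 120 0 0 0",
)

```text
t: 17.82
tool_pos: [0.5632, 0.2733, 0.2156]
tool_rot: [-3.137, -0.15, -0.011]
contact_force: [-0.6, 0.6, -0.3]
opening: 0.0341
```

arm_command(
  rows="8 -50 0 0 0 10;16 -100 0 0 0 20;24 -150 0 0 0 25;32 -200 0 0 0 25;40 -252 0 0 0 25;40 -252 0 0 0 25;40 -252 0 0 0 25;40 -252 -50 0 0 25;40 -252 -100 0 0 25;40 -252 -136 0 0 25;40 -252 -136 0 0 25;40 -252 -136 0 0 25",
  jaw=0.7,
)

```text
t: 19.32
tool_pos: [0.6039, 0.0222, 0.0807]
tool_rot: [-3.028, -0.827, -0.013]
contact_force: [-0.3, -0.3, 1.3]
opening: 0.0599
```

arm_command(
  rows="0 0 -2 0 0 0;0 0 -2 0 0 0;0 0 -2 0 0 0;0 0 -2 0 0 0;0 0 -2 0 0 0;0 0 -2 0 0 0",
  jaw=0,
)

```text
t: 20.08
tool_pos: [0.6056, 0.0223, 0.0815]
tool_rot: [-3.029, -0.827, -0.02]
contact_force: [0.1, 0.9, 6.4]
opening: 0.0341
```

arm_command(
  rows="0 0 40 0 0 0;0 0 100 0 0 0;0 0 140 0 0 0;0 0 140 0 0 0",
)

```text
t: 20.58
tool_pos: [0.608, 0.022, 0.2273]
tool_rot: [3.028, 0.827, 0.035]
contact_force: [0.9, 0.4, -1.4]
opening: 0.0341
```

```bash
python3 look.py l8.png scene 603 21 150 55
```

```text
origin 224 119 scale 5.2727272727272725
```

View pics/l8.png

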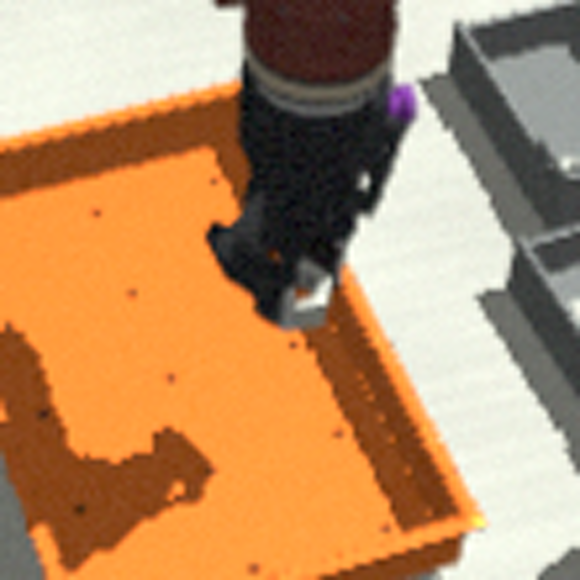

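The nut is held at (305,300). Now to the nut bin.

arm_command(
  rows="-35 40 0 0 0 0;-70 80 0 0 0 0;-105 120 0 0 0 0;-140 160 0 0 0 0;-175 200 0 0 0 0;-210 240 0 0 0 0;-241 274 0 0 0 0;-241 274 0 0 0 0;-241 274 0 0 0 0;-241 274 -50 0 0 0;-241 274 -85 0 0 0;-241 274 -85 0 0 0",
)

```text
t: 22.12
tool_pos: [0.3641, 0.2938, 0.1352]
tool_rot: [3.029, 0.823, 0.014]
contact_force: [-1.0, -0.4, -1.4]
opening: 0.0338
```

```bash
python3 look.py l9.png scene 430 285 50 50
```

```text
origin 283 91 scale 5.8
```

View pics/l9.png

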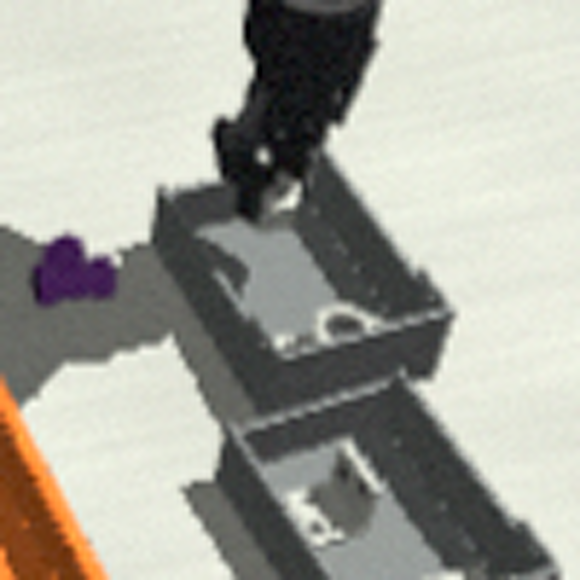

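The nut (275,195) is inside the nut bin's walls. The bracket (340,490) stands on the floor of its own bin. Lowering and releasing the nut.

arm_command(
  rows="4 0 -25 0 0 0;6 0 -45 0 0 0;6 0 -54 0 0 0;6 0 -55 0 0 0;6 0 -55 0 0 0",
)

```text
t: 22.8
tool_pos: [0.3722, 0.2952, 0.084]
tool_rot: [3.031, 0.824, 0.024]
contact_force: [0.2, -0.3, -0.8]
opening: 0.034
```

arm_command(
  rows="0 0 0 0 0 0;0 0 0 0 0 0;0 0 0 0 0 0;0 0 0 0 0 0",
  jaw=0.6,
)

```text
t: 23.3
tool_pos: [0.3723, 0.2953, 0.0841]
tool_rot: [3.031, 0.824, 0.025]
contact_force: [-0.6, -1.3, 0.5]
opening: 0.0515
```

arm_command(
  rows="0 0 40 0 0 0;0 0 100 0 0 0;0 0 150 0 0 0;20 -50 160 0 0 0;40 -110 160 0 0 0;60 -170 160 0 0 0;80 -230 160 0 0 0;100 -290 160 0 0 0;100 -290 160 0 0 0;100 -290 160 0 0 0",
)

```text
t: 24.55
tool_pos: [0.4721, 0.0053, 0.2438]
tool_rot: [3.032, 0.823, 0.024]
contact_force: [-0.6, 0.3, 0.3]
opening: 0.0511
```

Run:
```python
from h import *
d=cap('scene'); a=cap('top')
B=cv2.resize(d['frame'][110:270,140:390,::-1],(500,320),interpolation=cv2.INTER_CUBIC)
ims=[]
for X in ((561,266),(367,296),(565,-274),(369,-277)):
  tl=[]
  for c in (d,a):
    p=proj(c,[X[0]/1000+.02,X[1]/1000,.02]).astype(int)
    tl.append(cv2.resize(c['frame'][p[1]-35:p[1]+35,p[0]-35:p[0]+35,::-1],(200,290),interpolation=cv2.INTER_CUBIC) )
  ims.append(np.vstack(tl))
cv2.imwrite('pics/fin.png',np.clip(np.hstack(ims).astype(float)*1.5,0,255).astype(np.uint8))
print(monitor.get_obs()['tool_pos'])
```

```text
[0.47188259 0.00642074 0.24382008]
```

View pics/fin.png

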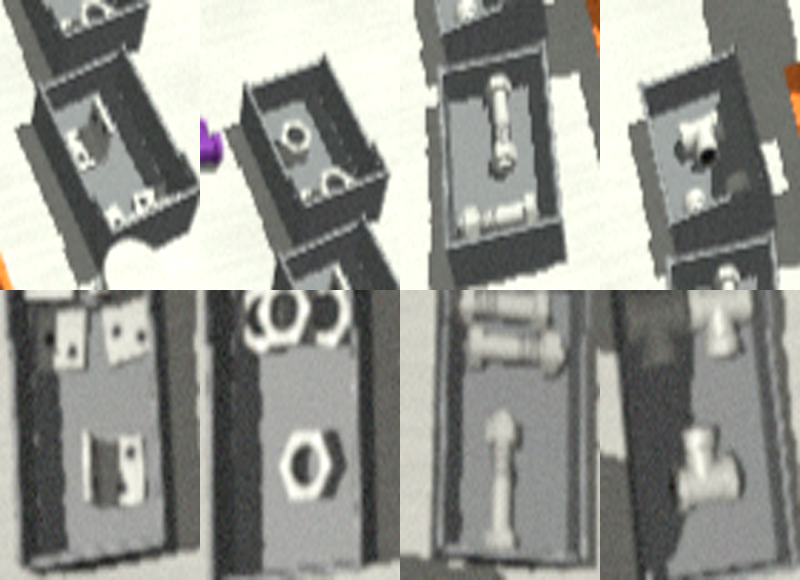

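```bash
python3 - <<'E' | tail -4
from h import *
import pickle
a,b=pickle.load(open('d0.pkl','rb'))
def px(c,u,v):
    p=proj(c,[.585,-.274,.02]).astype(int); return u/200*70+p[0]-35, v/290*70+p[1]-35
th=np.radians(-4.3);R=np.array([[np.cos(th),np.sin(th)],[-np.sin(th),np.cos(th)]])
for n,t,s in (('back',(503-400,412-290),(505-400,175)),('front',(500-400,547-290),(498-400,75))):
    M=[];y=[]
    for c,(u,v) in ((a,t),(b,s)):
        u,v=px(c,u,v); q=np.array([(u-c['cx'])/f(c),(v-c['cy'])/f(c)])
        Rc,tc=np.array(c['R']),np.array(c['t'])
        for i in(0,1): M.append(Rc[i]-q[i]*Rc[2]); y.append(q[i]*tc[2]-tc[i])
    X=np.linalg.lstsq(np.array(M),np.array(y),rcond=None)[0]
    print(n,np.round(X*1000),'bin',np.round(R@(X[:2]-[.594,-.276])*1000))
E
```

```text
back [ 601. -277.    9.] bin [ 7. -0.]
front [ 519. -268.   25.] bin [-75.   2.]
```

```bash
python3 look.py l10.png scene 570 -274 20 28
```

```text
origin 157 183 scale 10.357142857142858
```

View pics/l10.png

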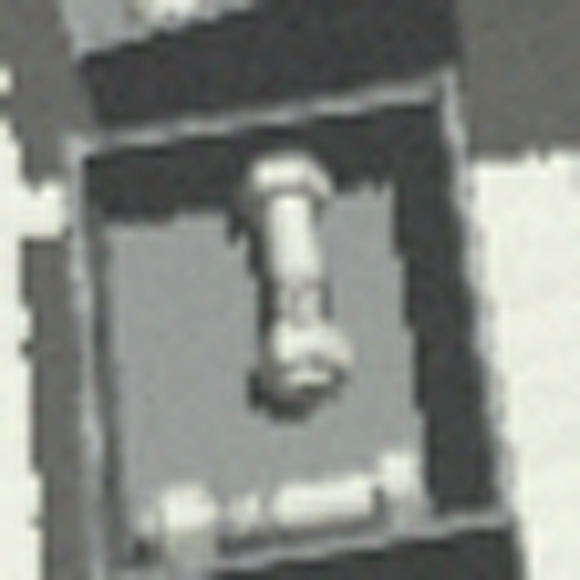

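The bolt runs from its head at (288,180) to its nut at (310,370). Its shadow meets it along its length, so it lies on the floor, clear of the stock at (280,500). The arm is clear of everything.

```bash
python3 -c "
from station import workorder
print(workorder.finish_job())"
```

```text
the job is handed in; nothing more can be done
None
```

I put the bolt, tee, bracket and nut from the tray each into the clear front part of its own bin. I lifted the gripper clear and handed the job in at about 25 s on the robot's clock. The system reports no verdict.

**Final pictures:** Both cameras show each part on its bin floor, in front of the stock. The arm never went near the jam jar or the mallet.

**Bolt check:** This was the only check that disagreed. A rough position from the two cameras put its front end at z of about 25 mm and its back end at about 9 mm, though a level bolt should read about the same at both ends. A closer picture showed it lying flat with its shadow against it, so I took the difference as pixel error. That check also put its front end about 7 mm short of the front wall.

**Forces:** The highest contact force I saw was about 17 N, when the bolt was pressed lightly onto its bin floor. I only saw the force at the end of each move.

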